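Bin the walnut shells and snap the scrap pot shut

TASK

Tidy up after cracking nuts before we drive off: put the three empty walnut half shells that lie on the worktop into the scrap pot, then set the pot's snap lid on it and press until it clicks fully home all round. Do not let go after the click: finish with the hand still pressing firmly down on the lid so that its seal can settle. Leave everything else where it is.

Things in the scene. Friction and masses are not known exactly. Their poses are not given: they have to be found in the camera images.
- scrap_pot: Small round scrap pot, steel with a grey plastic neck, 105 mm wide (black foot 120 mm), 90 mm tall, stuck to the worktop by its suction foot: it cannot move. Origin: centre of its underside, on the worktop; z up. Open at the top, floor 9 mm above the worktop. Home position of the lid: lid origin 72 mm above this origin, disc resting on the hard rim.
- pot_mouth (a point): Centre of the pot's round mouth, level with the rim, 90 mm above the pot's origin. Mouth 80 mm wide inside. The neck below the rim is 90 mm across outside, tapering to 86 mm over its top 7 mm. Four small rounded sprung catches stand 3.5 mm out of the neck, evenly spaced, 9 mm below the rim; the lid must be pressed past them.
- lid: Grey plastic snap lid of the scrap pot, 103 mm wide, 0.1 to 0.16 kg: a flat disc with an 18 mm deep skirt below and a round knob on top, lying skirt down on the worktop. Origin: centre of the skirt's lower edge; z up, out of the knob; any turn about z will do. The disc's top is 22.5 mm above the origin. The skirt goes over the outside of the pot's neck.
- lid_knob (a point): Centre of the knob's top, 47 mm above the lid's origin. The knob is a plain upright cylinder 29 mm across (32 at its root) and 24 mm tall, to be gripped from above.
- lid_bead (a point): Centre of the ring-shaped bead inside the skirt, 4.5 mm above the lid's origin: 93 mm across (1.5 mm play round the neck), flaring to 98 mm at the lower edge. It meets the catches when the lid is 9 mm above home; the push rises to about 9 to 16 N near 5 mm above home, then they snap out over the bead and the push drops. Clicked home, the lid stays on by itself.
- shell_1: Empty half of a walnut shell, brown, wrinkled, nearly round, 35 mm across and 20 mm tall, lying dome up, hard, about 12 g. Origin: centre of its flat underside; z up. Its lowest 8 mm are upright all round and can be gripped in any direction.
- shell_2: Empty half of a walnut shell, brown, wrinkled, nearly round, 35 mm across and 20 mm tall, lying dome up, hard, about 12 g. Origin: centre of its flat underside; z up. Its lowest 8 mm are upright all round and can be gripped in any direction.
- shell_3: Empty half of a walnut shell, brown, wrinkled, nearly round, 35 mm across and 20 mm tall, lying dome up, hard, about 12 g. Origin: centre of its flat underside; z up. Its lowest 8 mm are upright all round and can be gripped in any direction.
- nutcracker: Plier-type steel nutcracker with black handle ends, about 155 x 55 x 14 mm, lying flat between the places of pot and lid; not to be handled. Origin: centre of its underside.
- car_key: Black car key fob with ring and key, 42 x 126 x 16 mm, lying flat; not to be handled. Origin: centre of its underside.
- salt_shaker: Grey-topped salt shaker, 44 x 44 x 90 mm, standing at the back left; not to be handled. Origin: centre of its underside.
- matchbox: Matchbox, 36 x 53 x 15 mm, lying flat near the front edge; not to be handled. Origin: centre of its underside.
- beaker: White tapered plastic beaker, 95 mm wide and 128 mm tall, standing near the sink; not to be handled. Origin: centre of its underside.

How it is judged:
On the way, in this order (a step that is already met when the one before it is completed fails the run):
1. all three shells lie in the open pot (horizontal distance between each of shell_1, shell_2, shell_3 and scrap_pot below 0.045 m and z of shell_1 in the frame of scrap_pot between 0 and 0.082 m and z of shell_2 in the frame of scrap_pot between 0 and 0.082 m and z of shell_3 in the frame of scrap_pot between 0 and 0.082 m), for 0.2 s.
2. the lid has clicked home on the pot (horizontal distance between lid and scrap_pot below 0.003 m and z of lid in the frame of scrap_pot between 0.069 and 0.0737 m and angle between the z axis of lid and the z axis of scrap_pot, either way round below 0.035 rad), for 0.2 s.
At the end, for the whole second after the job is handed in: All three half shells are inside the pot below its rim; the lid is home (origin 72 mm above the pot's origin, at most 1.7 mm higher, within 3 mm of the pot's axis and 2 degrees of level); and the fingers still hold or touch the lid and press it onto the pot with more than 5 N (all of step 1 and all of step 2 and contact force between lid and scrap_pot above 5 N and contact force between the fingers and lid above 3 N); the arm keeps its last pose, push and grip.
It fails at once if the nutcracker is moved more than 3 cm (distance of nutcracker from where it was at the start of the episode above 0.03 m).
It fails at once if the car key is moved more than 3 cm (distance of car_key from where it was at the start of the episode above 0.03 m).
It fails at once if the salt shaker is moved more than 3 cm (distance of salt_shaker from where it was at the start of the episode above 0.03 m).
It fails at once if the matchbox is moved more than 3 cm (distance of matchbox from where it was at the start of the episode above 0.03 m).
It fails at once if the beaker is moved more than 3 cm (distance of beaker from where it was at the start of the episode above 0.03 m).
It also fails if it takes over 72 s, if anything falls off the work surface, if the arm or the gripper's body presses on something with over 40 N, if the wrist force passes 120 N, or if a joint passes its speed limit or range.

ROBOT

A 6-joint arm with a two-finger parallel gripper is mounted at the origin on a cart in front of the work surface, level with it; the furniture and walls round the work are solid. World frame = base frame: x ahead of the robot, y to its left, z up, the work surface at z = 0. Lengths are in m, angles in rad, forces in N, time in s.
With the tool pointing down it reaches from about 0.225 to 0.725 m from the base axis. Payload 3.1 kg.
Tool frame: the origin (TCP) lies between the finger pads; the fingertips stand 14 mm ahead of it and the grasp point (between the pads) lies 5 mm behind it; z points along the fingers, y is the line along which they close (so a half turn about z gives the same grasp; the last joint's range is limited). The gripper opens to 85 mm and grips with 20 to 120 N. Pads are 22 mm wide; open, the fingers measure 114 mm over their backs; the gripper's body (76 mm by 85 mm) begins 54 mm behind the grasp point. The pads swing forward as they close: fully open they stand 13 mm farther back than shut.
Start: joints at [-1.374, 0.048, 0.099, 1.622, 0, 1.443], TCP at [0.168, -0.498, 0.245] pointing down, gripper open.
Joint ranges: [-2.91, 2.91], [-0.99, 1.94], [-1.21, 1.42], [-2.12, 2.29], [-1.49, 1.47], [-3.14, 3.14]. Speed limits (rad/s): [2.79, 2.79, 3.14, 3.14, 3.14, 3.14].

INTERFACE

Orientations are given as a rotation vector (axis times angle).
In Python, from bench import manip gives the robot as it stands.
- The arm moves only by the tool jog_arm, never from a script. Its argument "plan" is a list of rows, each a list of 3 entries, a list of its own where there are three numbers: the shift along the world's x, y, z normalised to -1 to 1, where 1 is 500 mm, then the turn about the world's z normalised to -1 to 1, where 1 is pi rad, then the opening, from -1 (shut) to 1 (fully open). In form: [[[x, y, z], roll, fingers], ...]. A call has 1 to 20 rows; each row is the pose to reach, as a shift and turn from the pose commanded when the call began, turning the shorter way round; what a row does not reach only later rows make up. A row lasts 1/12 s, in which the tool goes at most 41.7 mm and 7.16 degrees, less where a joint would pass 70% of its speed; a pose out of reach is approached as far as the arm can. A call with a number of a shift or a turn outside -1 to 1 is refused whole. A call with a gripper value outside its range is refused whole. The fingers move at their own pace and stop on an object; "newtons" is the grip in N (left out, the last holds). Time passes only in rows, so rows that repeat a pose let the fingers close. It gives the time, the measured TCP pose, the force, the opening and the grip force at its end, in the units of the state.
- manip.get_obs(): the state, without advancing time (a new reading comes with each control period).
- manip.snapshot(name): name is "side" or "top"; returns (picture, depth): 480x640x3 uint8, red, green, blue; 480x640 float32, m along the optical axis (not along the pixel's ray), 0 where there is no reading.
- manip.camera_params(name): a dict with "fx", "fy", "cx", "cy" (pixels), "world_to_cam" (4x4, takes a point from world to camera coordinates). Camera axes: x right, y down, z forward; pixel columns grow to the right and rows downward; lengths in m; the calibration is good to about 2 mm. A picture is of the moment at which its call begins. camera_params takes no time and is no camera call.
- manip.close_job(): hands the job in; it is judged then, once.
The state is a dict: "t": time; "joint_positions": joint angles; "qvel": joint speeds; "joint_efforts": joint torques, N m; "tool_pos": TCP position; "ee_rot": TCP orientation; "contact_force": force on the tool from outside, world axes, zero at the start; "ft_torque": the same for the moment, N m; "width": opening from 0.0 (shut) to 1.0 (fully open); "finger_force": force on a finger pad.
Only numpy, scipy, OpenCV 4.12 (cv2) and the standard library are available. Lean on these libraries where they do the work, as an engineer would, in place of code of your own. Each camera call takes 0.05 s, during which the arm holds its last target. There are 200 camera calls.

## Working session

There is one attempt and no reset: what is moved stays moved. The work goes in short steps, Python scripts to look and compute and a tool call to move; the robot and the scene stay as the last step left them, time stands still between calls to the robot, and variables do not carry over. Pictures are saved under pics/ and viewed, at most 10 in all, crops included, and the job is handed in when it is done.

Besides the shell and the picture viewer there is one more tool, called after ">>>" as name(argument=value, ...), one argument or row to a line, values as JSON. jog_arm: Moves the arm, as the interface text tells. Its arguments: {"type":"object","properties":{"plan":{"type":"array"},"newtons":{"type":"number"}},"required":["plan"]}

```bash
mkdir -p pics
python3 - <<'E'
from bench import manip
import cv2,numpy as np
for n in("top","side"):
    p,d=manip.snapshot(n); cv2.imwrite(f"pics/{n}0.png",p[:,:,::-1]); np.savez(f"{n}0.npz",p=p,d=d)
    print(n,manip.camera_params(n))
print(manip.get_obs())
E
```

```text
top {'fx': 570.4811901676557, 'fy': 570.4811901676557, 'cx': 323.49300576827824, 'cy': 242.39747695112044, 'world_to_cam': array([[ 0.50144756, -0.86512185,  0.01070157, -0.25667343],
       [-0.76642979, -0.44991388, -0.45843526,  0.49112942],
       [ 0.40141714,  0.22167924, -0.88866337,  0.97008903],
       [ 0.        ,  0.        ,  0.        ,  1.        ]])}
side {'fx': 488.2520739131484, 'fy': 488.2520739131484, 'cx': 315.1639869293839, 'cy': 233.9710440455812, 'world_to_cam': array([[ 0.9436945 , -0.32994366, -0.02403914, -0.54318408],
       [-0.18651207, -0.47062325, -0.86239609,  0.18301194],
       [ 0.27322875,  0.81832203, -0.50566304,  0.94749059],
       [ 0.        ,  0.        ,  0.        ,  1.        ]])}
{'t': 0.1, 'joint_positions': array([-1.37379847e+00,  4.86636956e-02,  9.77326716e-02,  1.62200224e+00,
        1.04993747e-05,  1.44302341e+00]), 'qvel': array([ 0.00104943, -0.00094123,  0.00373757,  0.00165481,  0.00147524,
       -0.00069805]), 'joint_efforts': array([ 2.98225321e-03, -3.39852011e+01,  3.20934927e+01,  1.57938770e-02,
       -1.08282327e-04, -2.43437803e-06]), 'tool_pos': array([ 0.16742307, -0.4970297 ,  0.24423   ]), 'ee_rot': array([-3.09815532e+00, -5.07564325e-01,  9.96102679e-05]), 'contact_force': array([ 0.13716955,  0.03951743, -0.45642048]), 'ft_torque': array([ 0.01722928, -0.03286708, -0.01886339]), 'finger_force': 0.0, 'width': 0.9993986267156616}
```

View pics/top0.png

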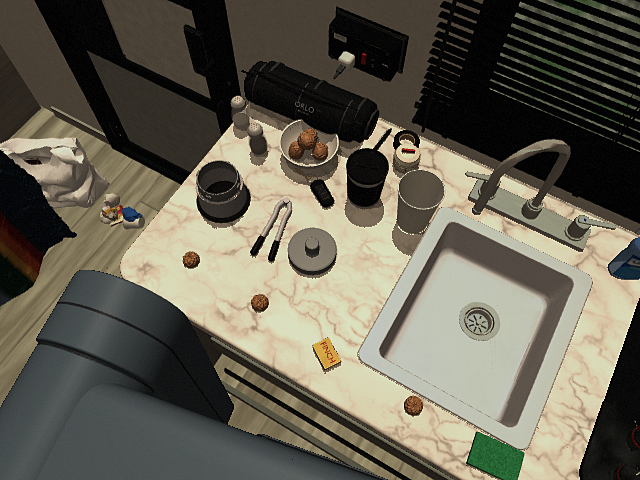

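View pics/side0.png

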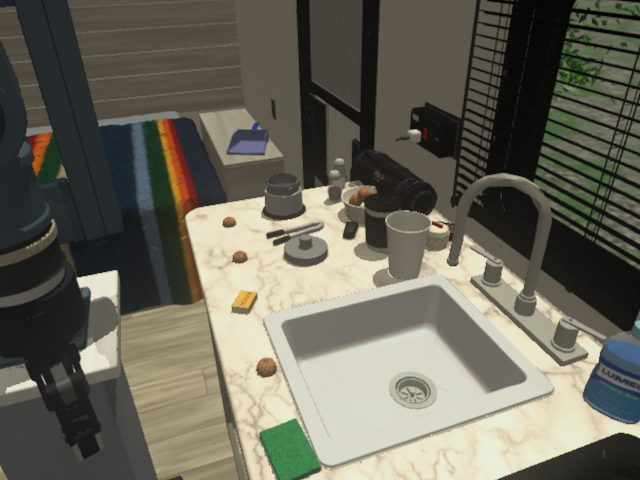

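Top view: the shells are at (191,259), (260,303) and (413,405), the pot mouth is at about (220,178), and the lid knob is at (312,243). In the side view the shells are at (229,222), (240,257) and (267,367), the pot is at (284,190), and the lid is at (306,248).

```bash
cat > h.py <<'E'
import numpy as np, cv2
from scipy.optimize import least_squares
from bench import manip
def cloud(n,d):
    c=manip.camera_params(n); T=np.linalg.inv(c["world_to_cam"])
    v,u=np.mgrid[:480,:640]
    P=np.stack([(u-c["cx"])/c["fx"]*d,(v-c["cy"])/c["fy"]*d,d],-1)
    W=P@T[:3,:3].T+T[:3,3]; W[d<=0]=np.nan
    return W
def circ(xy,r=None):
    m=np.median(xy,0)
    if r: s=least_squares(lambda q:np.hypot(*(xy-q[:2]).T)-r,m,loss="soft_l1",f_scale=.001).x; return s
    return least_squares(lambda q:np.hypot(*(xy-q[:2]).T)-q[2],[*m,.02],loss="soft_l1",f_scale=.001).x
E
python3 - <<'E'
from h import *
np.set_printoptions(precision=4,suppress=True)
seeds={"top":dict(s1=(191,259),s2=(260,303),s3=(413,405),knob=(312,243),pot=(222,188)),
"side":dict(s1=(229,222),s2=(240,257),s3=(267,367),knob=(306,238),pot=(284,190))}
for n in seeds:
    W=cloud(n,np.load(n+"0.npz")["d"]).reshape(-1,3)
    Wi=W.reshape(480,640,3)
    for k,(u,v) in seeds[n].items():
        c=np.nanmedian(Wi[v-2:v+3,u-2:u+3].reshape(-1,3),0)
        print(n,k,"seed",c)
        if k[0]=="s":
            near=W[np.hypot(*(W[:,:2]-c[:2]).T)<.04]
            tab=np.median(near[np.abs(near[:,2])<.006][:,2])
            b=near[near[:,2]>tab+.005]
            # sphere-ish fit: dome; rough ellipsoid
            f=least_squares(lambda q:np.sqrt((((b-[q[0],q[1],tab+.0035])/[.0175,.0175,.0165])**2).sum(1))-1,c[:2],loss="soft_l1",f_scale=.1).x
            print("  ctr",f,"mean",b[:,:2].mean(0),"top",np.percentile(b[:,2],98),"tab",tab,len(b))
        else:
            near=W[np.hypot(*(W[:,:2]-c[:2]).T)<.08]
            h,e=np.histogram(near[:,2],np.arange(-.004,.1,.004)); print("  ",dict(zip((e[:-1]*1000).round().astype(int).tolist(),h.tolist())))
E
```

```text
top s1 seed [0.4264 0.2689 0.0193]
  ctr [0.4295 0.2747] mean [0.427  0.2711] top 0.02336297700713137 tab 0.0013788099165441547 203
top s2 seed [0.4174 0.0924 0.0187]
  ctr [0.4215 0.0976] mean [0.4186 0.095 ] top 0.023337754899700802 tab 0.0013120487062432407 226
top s3 seed [ 0.3908 -0.2606  0.0199]
  ctr [ 0.3995 -0.2612] mean [ 0.4008 -0.2607] top 0.022074707900418197 tab 0.0010886505906241295 394
top knob seed [0.5729 0.0634 0.0488]
   {-4: 583, 0: 1306, 4: 249, 8: 59, 12: 58, 16: 118, 20: 847, 24: 548, 28: 33, 32: 15, 36: 13, 40: 15, 44: 72, 48: 52, 52: 7, 56: 0, 60: 0, 64: 0, 68: 0, 72: 0, 76: 0, 80: 0, 84: 0, 88: 0, 92: 0}
top pot seed [0.6059 0.3168 0.011 ]
   {-4: 223, 0: 506, 4: 256, 8: 305, 12: 148, 16: 93, 20: 78, 24: 87, 28: 83, 32: 78, 36: 86, 40: 86, 44: 95, 48: 86, 52: 89, 56: 87, 60: 138, 64: 198, 68: 102, 72: 81, 76: 78, 80: 95, 84: 116, 88: 135, 92: 46}
side s1 seed [0.4292 0.2603 0.0132]
  ctr [0.4311 0.274 ] mean [0.4298 0.2664] top 0.021874906991584626 tab 0.001378816714342146 96
side s2 seed [0.4214 0.0832 0.014 ]
  ctr [0.4234 0.0967] mean [0.4223 0.0894] top 0.021576440997573273 tab 0.0013273432447796774 131
side s3 seed [ 0.3944 -0.2742  0.0164]
  ctr [ 0.4054 -0.2677] mean [ 0.4054 -0.2709] top 0.021253442497114975 tab 0.0010224612595334803 423
side knob seed [0.5738 0.054  0.0471]
   {-4: 184, 0: 815, 4: 72, 8: 55, 12: 71, 16: 60, 20: 456, 24: 223, 28: 22, 32: 15, 36: 14, 40: 20, 44: 43, 48: 29, 52: 0, 56: 0, 60: 0, 64: 0, 68: 0, 72: 0, 76: 0, 80: 0, 84: 0, 88: 0, 92: 0}
side pot seed [0.5813 0.2578 0.0789]
   {-4: 107, 0: 576, 4: 125, 8: 74, 12: 50, 16: 55, 20: 51, 24: 50, 28: 49, 32: 54, 36: 57, 40: 46, 44: 53, 48: 51, 52: 56, 56: 47, 60: 65, 64: 93, 68: 48, 72: 62, 76: 45, 80: 57, 84: 64, 88: 75, 92: 5}
```

Run:
```python
from h import *
np.set_printoptions(precision=4,suppress=True)
def mec(b):
    (x,y),r=cv2.minEnclosingCircle((b[:,:2]*1000).astype(np.float32)); return np.array([x,y,r])/1000
for n in ("top","side"):
    W=cloud(n,np.load(n+"0.npz")["d"]).reshape(-1,3)
    near=W[np.hypot(*(W[:,:2]-[.578,.06]).T)<.065]
    d=near[(near[:,2]>.0215)&(near[:,2]<.0265)]; k=near[near[:,2]>.044]
    print(n,"disc",mec(d),"z",np.median(d[:,2]),"knob",mec(k),np.median(k[:,2]),len(k))
    for c0 in [(.605,.29)]:
        near=W[np.hypot(*(W[:,:2]-c0).T)<.085]
        for lo,hi in ((.087,.094),(.02,.058),(.072,.082)):
            r=near[(near[:,2]>lo)&(near[:,2]<hi)]; 
            print("  pot",lo,len(r),"mec",mec(r),"zmed",np.median(r[:,2]),"zmax",np.percentile(near[:,2],99.5),"fit",circ(r[:,:2]) )
        outer=near[(near[:,2]>.02)&(near[:,2]<.057)]
        print("  body r=.0525",circ(outer[:,:2],.0525))
    near=W[np.hypot(*(W[:,:2]-[.40,-.265]).T)<.03]; b=near[(near[:,2]>.006)&(near[:,2]<.03)]
    f=least_squares(lambda q:np.sqrt((((b-[q[0],q[1],.0045])/[.0175,.0175,.0165])**2).sum(1))-1,[.4,-.265],loss="soft_l1",f_scale=.05).x
    print("  s3",f,mec(b),len(b))
    for c in((.43,.274),(.4222,.0972)):
        near=W[np.hypot(*(W[:,:2]-c).T)<.03]; b=near[(near[:,2]>.006)&(near[:,2]<.03)]; print("  s",mec(b))
```

```text
top disc [0.572  0.0637 0.0521] z 0.02367663773075135 knob [0.5717 0.064  0.0142] 0.047823182890899485 131
  pot 0.087 190 mec [0.5854 0.3007 0.0472] zmed 0.08998647558725503 zmax 0.09373768593051247 fit [0.5869 0.3014 0.0424]
  pot 0.02 811 mec [0.5852 0.2996 0.0516] zmed 0.0395896071747317 zmax 0.09373768593051247 fit [0.5848 0.2995 0.048 ]
  pot 0.072 204 mec [0.5882 0.3029 0.0481] zmed 0.07720406987367279 zmax 0.09373768593051247 fit [0.5867 0.3015 0.0436]
  body r=.0525 [0.5871 0.3016]
  s3 [ 0.3974 -0.2618] [ 0.4032 -0.2651  0.0274] 367
  s [0.434  0.2743 0.0228]
  s [0.4219 0.0896 0.0245]
side disc [0.5736 0.061  0.052 ] z 0.023550968449259524 knob [0.5753 0.0599 0.0149] 0.04764559246002381 72
  pot 0.087 122 mec [0.5868 0.3002 0.0476] zmed 0.08958172019308652 zmax 0.09170880612169176 fit [0.5888 0.2999 0.0423]
  pot 0.02 512 mec [0.5886 0.2968 0.0525] zmed 0.03970567754869514 zmax 0.09170880612169176 fit [0.5888 0.2989 0.0492]
  pot 0.072 200 mec [0.5907 0.2996 0.0486] zmed 0.07677940072887557 zmax 0.09170880612169176 fit [0.5892 0.3002 0.0437]
  body r=.0525 [0.5898 0.3027]
  s3 [ 0.3976 -0.2627] [ 0.4043 -0.2649  0.0263] 347
  s [0.4303 0.2695 0.0169]
  s [0.4224 0.0942 0.0176]
```

Run:
```python
from h import *
np.set_printoptions(precision=4,suppress=True)
for n,s in (("top",[(413,405),(260,303),(191,259)]),("side",[(267,367),(240,257),(229,222)])):
    z=np.load(n+"0.npz"); p=z["p"]; W=cloud(n,z["d"])
    hsv=cv2.cvtColor(p,cv2.COLOR_RGB2HSV)
    for (u,v),c0 in zip(s,[(.3975,-.262),(.4222,.097),(.43,.274)]):
        m=(hsv[...,1]>90)&(np.hypot(W[...,0]-c0[0],W[...,1]-c0[1])<.03)&(W[...,2]>.004)&(W[...,2]<.03)
        b=W[m]
        f=least_squares(lambda q:np.sqrt((((b-[q[0],q[1],.0045])/[.0175,.0175,.0165])**2).sum(1))-1,c0,loss="soft_l1",f_scale=.05).x
        print(n,"fit",f,"range",np.percentile(b[:,:2],[3,97],axis=0).mean(0),len(b))
    w=W.reshape(-1,3)
    if n=="top":
        q=w[(np.abs(w[:,1]+.262)<.02)&(w[:,0]>.33)&(w[:,0]<.5)&(w[:,2]>-.05)]
        for x in np.arange(.33,.5,.01):
            e=q[(q[:,0]>=x)&(q[:,0]<x+.01)]; 
            if len(e): print(round(x,2),np.median(e[:,2]).round(4),end="; ")
        # tall stuff plan
        t=w[(w[:,2]>.06)&(w[:,2]<.3)&(w[:,0]>.4)&(w[:,0]<.9)&(w[:,1]>-.1)&(w[:,1]<.5)]
        g=np.zeros((10,12),int)
        H,_,_=np.histogram2d(t[:,0],t[:,1],[np.arange(.4,.9,.04),np.arange(-.1,.5,.04)]); print("\n",H.astype(int))
```

```text
top fit [ 0.3944 -0.2615] range [ 0.3926 -0.2613] 288
top fit [0.4218 0.0977] range [0.4201 0.0968] 229
top fit [0.4295 0.2746] range [0.4285 0.2722] 211
0.33 0.0012; 0.34 0.0009; 0.35 0.0009; 0.36 0.0006; 0.37 0.0016; 0.38 0.014; 0.39 0.0174; 0.4 0.0139; 0.41 0.0023; 0.42 0.0076; 0.43 0.0076; 0.44 0.0073; 
 [[  0   0   0   0   0   0   0   0   0   0   0   0   0   0]
 [  0   0   0   0   0   0   0   0   0   0   0   0   0   0]
 [  0   0   0   0   0   0   0   0   0   0   0   0   0   0]
 [  0   0   0   0   0   0   0   0   0 215 125   2   0   0]
 [  0   0   0   0   0   0   0   0 131  86   8  99   0   0]
 [  0   0   0   0   0   0   0   0  17 102 180  27   0   0]
 [  0   0   0   0   0   0   0   0   0   0   0   0   0   0]
 [278  18  25 276   5   0   0   0   0   0   0   0   0   0]
 [  2 101 357 321 171   0   0   0   0  88 148   0   0   0]
 [429 277 128 281  99   0   0 181   4   0   0 119 108   0]
 [  3   0   0   0   0   0  21  35  74  99 130 147  81   0]
 [  0   0   2   0  14 383 486 437 390 369 344 320 204   0]]
side fit [ 0.3955 -0.2624] range [ 0.3936 -0.2682] 270
side fit [0.4233 0.0965] range [0.4216 0.0885] 126
side fit [0.4312 0.2737] range [0.4293 0.265 ] 94
```

>>> jog_arm(
  plan=[
    [[0.454,0.472,-0.1],-0.103,0.41],
    [[0.454,0.472,-0.1],-0.103,0.41],
    [[0.454,0.472,-0.1],-0.103,0.41],
    [[0.454,0.472,-0.1],-0.103,0.41],
    [[0.454,0.472,-0.1],-0.103,0.41],
    [[0.454,0.472,-0.1],-0.103,0.41],
    [[0.454,0.472,-0.1],-0.103,0.41],
    [[0.454,0.472,-0.1],-0.103,0.41],
    [[0.454,0.472,-0.1],-0.103,0.41],
    [[0.454,0.472,-0.1],-0.103,0.41],
    [[0.454,0.472,-0.32],-0.103,0.41],
    [[0.454,0.472,-0.32],-0.103,0.41],
    [[0.454,0.472,-0.32],-0.103,0.41],
    [[0.454,0.472,-0.32],-0.103,0.41],
    [[0.454,0.472,-0.32],-0.103,0.41],
    [[0.454,0.472,-0.32],-0.103,0.41],
    [[0.454,0.472,-0.32],-0.103,0.41],
  ],
  newtons=30,
)

```text
t: 1.52
tool_pos: [0.3959, -0.2637, 0.0884]
ee_rot: [3.138, 0.0, 0.006]
contact_force: [0.9, -0.3, 0.7]
width: 0.707
finger_force: 0.0
```

Run:
```python
from bench import manip
import cv2,numpy as np
ims=[]
for n,(u,v) in (("top",(413,395)),("side",(267,357))):
    p,d=manip.snapshot(n); c=p[v-90:min(v+90,480),u-110:u+110,::-1]; ims.append(cv2.resize(c,(390,int(c.shape[0]*390/c.shape[1]))))
h=min(i.shape[0] for i in ims)
cv2.imwrite("pics/a1.png",np.hstack([i[:h] for i in ims]))
print(manip.get_obs())
```

```text
{'t': 1.6167, 'joint_positions': array([-7.27968231e-01, -6.18821409e-02, -3.23410208e-01,  1.30402308e+00,
       -7.28707067e-05,  2.41298902e+00]), 'qvel': array([ 5.72562462e-03,  1.14143320e-03, -1.14922814e-02, -2.05985018e-03,
        2.06287676e-03,  5.84514938e-05]), 'joint_efforts': array([-7.50950072e-02, -2.88194185e+01,  3.11868417e+01, -1.39890367e-02,
       -4.70625353e-03, -9.16182726e-04]), 'tool_pos': array([ 0.39594433, -0.26330593,  0.08820713]), 'ee_rot': array([3.13804110e+00, 9.96652321e-04, 6.06594964e-03]), 'contact_force': array([-0.78909585, -0.17790339,  0.09639313]), 'ft_torque': array([-0.02287068, -0.00390952, -0.04009673]), 'finger_force': 0.0, 'width': 0.7075519282344549}
```

View pics/a1.png

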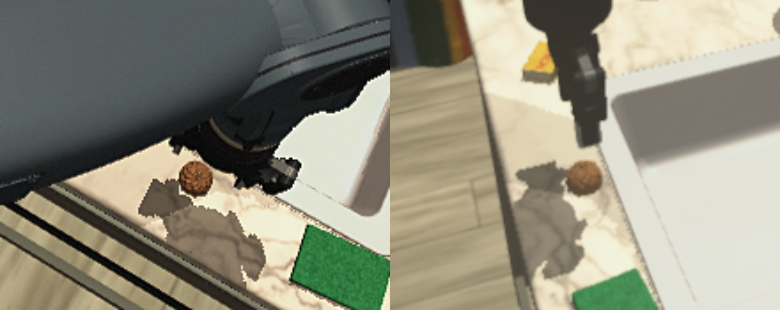

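The left crop (top) shows the open fingers with the shell at (195,178). The right crop (side) shows the tool above the shell at (583,178). I'll check the finger centre in the depth cloud.

Run:
```python
from h import *
np.set_printoptions(precision=4,suppress=True)
for n in("top","side"):
    p,d=manip.snapshot(n); w=cloud(n,d).reshape(-1,3)
    t=w[(np.hypot(w[:,0]-.396,w[:,1]+.263)<.09)&(w[:,2]>.04)]
    print(n,"minz",np.percentile(t[:,2],[0,1,5]))
    t=t[t[:,2]<.095]
    for s in(-1,1):
        e=t[(t[:,1]+.263)*s>0]
        print(s,len(e),e.min(0) if len(e) else "",e.max(0) if len(e) else "")
```

```text
top minz [0.0794 0.1323 0.1866]
-1 14 [ 0.3845 -0.3057  0.0846] [ 0.3925 -0.293   0.0948]
1 10 [ 0.3844 -0.2321  0.0794] [ 0.3894 -0.2207  0.0944]
side minz [0.0791 0.1101 0.1828]
-1 79 [ 0.3854 -0.309   0.0791] [ 0.4079 -0.2953  0.0948]
1 29 [ 0.3858 -0.2368  0.0797] [ 0.3944 -0.2266  0.0938]
```

>>> jog_arm(
  plan=[
    [[0,0,-0.09],0,0.3],
    [[0,0,-0.09],0,0.3],
    [[0,0,-0.144],0,0.3],
    [[0,0,-0.144],0,0.3],
    [[0,0,-0.144],0,0.3],
    [[0,0,-0.144],0,0.3],
  ],
)

```text
t: 2.22
tool_pos: [0.395, -0.2619, 0.0149]
ee_rot: [3.141, 0.002, 0.001]
contact_force: [-0.2, 0.1, -0.7]
width: 0.65
finger_force: 0.0
```

>>> jog_arm(
  plan=[
    [[0,0,0],0,-1],
    [[0,0,0],0,-1],
    [[0,0,0],0,-1],
    [[0,0,0],0,-1],
    [[0,0,0],0,-1],
    [[0,0,0],0,-1],
    [[0,0,0.1],0,-1],
    [[0,0,0.2],0,-1],
    [[0,0,0.3],0,-1],
    [[0,0,0.36],0,-1],
    [[0,0,0.36],0,-1],
    [[0,0,0.36],0,-1],
  ],
  newtons=25,
)

```text
t: 3.22
tool_pos: [0.3969, -0.2637, 0.1995]
ee_rot: [3.134, 0.002, 0.013]
contact_force: [0.8, 0.1, -0.9]
width: 0.377
finger_force: 25.2
```

>>> jog_arm(
  plan=[
    [[0.26,0.8,0],0.5,-1],
    [[0.26,0.8,0],0.5,-1],
    [[0.26,0.8,0],0.5,-1],
    [[0.26,0.8,0],0.5,-1],
    [[0.26,0.8,0],0.5,-1],
    [[0.26,0.8,0],0.5,-1],
    [[0.26,0.8,0],0.5,-1],
    [[0.26,0.8,0],0.5,-1],
    [[0.26,0.8,0],0.5,-1],
    [[0.26,0.8,0],0.5,-1],
    [[0.26,0.8,0],0.5,-1],
    [[0.26,0.8,0],0.5,-1],
    [[0.26,0.8,0],0.5,-1],
    [[0.26,0.8,0],0.5,-1],
    [[0.26,0.8,0],0.5,-1],
    [[0.26,0.8,0],0.5,-1],
  ],
)

```text
t: 4.55
tool_pos: [0.524, 0.1382, 0.1924]
ee_rot: [-2.222, -2.22, 0.002]
contact_force: [0.2, -0.5, -0.2]
width: 0.378
finger_force: 25.2
```

```bash
python3 -c "
from bench import manip;o=manip.get_obs();print(o['tool_pos'],o['ee_rot'],o['joint_positions'],o['width'],o['finger_force'])"
```

```text
[0.52402005 0.13820676 0.19235323] [-2.22157755e+00 -2.21988871e+00  2.07857707e-03] [ 1.34113083e-01  8.79059243e-02  3.60516738e-02  1.52060152e+00
 -5.83390815e-06  1.70566990e+00] 0.37829483235764394 25.21921012274106
```

>>> jog_arm(
  plan=[
    [[0.128,0.35,0],0,-1],
    [[0.128,0.35,0],0,-1],
    [[0.128,0.35,0],0,-1],
    [[0.128,0.35,0],0,-1],
    [[0.128,0.35,0],0,-1],
    [[0.128,0.35,0],0,-1],
    [[0.128,0.35,-0.08],0,-1],
    [[0.128,0.35,-0.168],0,-1],
    [[0.128,0.35,-0.168],0,-1],
    [[0.128,0.35,-0.168],0,-1],
    [[0.128,0.35,-0.168],0,0.1],
    [[0.128,0.35,-0.168],0,0.3],
    [[0.128,0.35,-0.168],0,0.3],
    [[0.128,0.35,-0.168],0,0.3],
    [[0.128,0.35,-0.09],0,0.3],
    [[0.128,0.35,0],0,0.3],
    [[0.128,0.35,0],0,0.3],
    [[0.128,0.35,0],0,0.3],
  ],
)

```text
t: 6.05
tool_pos: [0.5918, 0.3148, 0.2012]
ee_rot: [2.216, 2.219, 0.019]
contact_force: [1.0, 0.4, 0.2]
width: 0.651
finger_force: 0.0
```

```bash
python3 -c "
from bench import manip;o=manip.get_obs();print(o['tool_pos'],o['ee_rot'],o['width'],o['contact_force'])"
```

```text
[0.59178572 0.31478979 0.20119732] [2.216463   2.21900767 0.01943889] 0.650870792798638 [0.9580103  0.41624479 0.15916687]
```

>>> jog_arm(
  plan=[
    [[-0.316,-0.078,0],0,0.3],
    [[-0.316,-0.078,0],0,0.3],
    [[-0.316,-0.078,0],0,0.3],
    [[-0.316,-0.078,0],0,0.3],
    [[-0.316,-0.078,0],0,0.3],
    [[-0.316,-0.078,-0.1],0,0.3],
    [[-0.316,-0.078,-0.2],0,0.3],
    [[-0.316,-0.078,-0.28],0,0.3],
    [[-0.316,-0.078,-0.28],0,0.3],
    [[-0.316,-0.078,-0.28],0,0.3],
    [[-0.316,-0.078,-0.28],0,0.3],
  ],
)

```text
t: 6.97
tool_pos: [0.43, 0.2742, 0.0527]
ee_rot: [-2.22, -2.222, 0.003]
contact_force: [1.1, -0.1, 0.5]
width: 0.645
finger_force: 0.0
```

```bash
python3 -c "
from h import *
o=manip.get_obs();print(o['tool_pos'],o['ee_rot'],o['width'],o['contact_force'])
for n in('top','side'):
    p,d=manip.snapshot(n);cv2.imwrite('pics/b_%s.png'%n,p[100:360,100:400,::-1]);w=cloud(n,d).reshape(-1,3)
    b=w[(np.hypot(w[:,0]-.588,w[:,1]-.301)<.038)&(w[:,2]<.07)&(w[:,2]>0.004)]; print(n,len(b),np.percentile(b[:,2],[5,50,95]))
    b=b[(b[:,2]>.018)&(np.hypot(b[:,0]-.588,b[:,1]-.301)<.036)];print(len(b),b.mean(0))
"
```

```text
[0.42999027 0.27416228 0.05267498] [-2.21969812 -2.22225361  0.00284202] 0.6452495169374145 [ 1.08153174 -0.14596608  0.48613805]
top 169 [0.00773077 0.01280196 0.03066648]
62 [0.58667652 0.31606568 0.02784874]
side 1 [0.06971713 0.06971713 0.06971713]
0 [nan nan nan]<string>:7: RuntimeWarning: Mean of empty slice.
  ret = um.true_divide(
```

View pics/b_top.png

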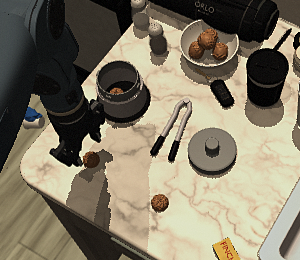

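The crop shows the first shell inside the pot at about (117,92), which is (0.587, 0.316) in world coordinates. The gripper is above shell_1 at crop (90,158). Next I grip shell_1.

>>> jog_arm(
  plan=[
    [[0,0,-0.076],0,0.3],
    [[0,0,-0.076],0,0.3],
    [[0,0,-0.076],0,0.3],
    [[0,0,-0.076],0,0.3],
    [[0,0,-0.076],0,-1],
    [[0,0,-0.076],0,-1],
    [[0,0,-0.076],0,-1],
    [[0,0,-0.076],0,-1],
    [[0,0,-0.076],0,-1],
    [[0,0,-0.076],0,-1],
    [[0,0,0],0,-1],
    [[0,0,0.1],0,-1],
    [[0,0,0.2],0,-1],
    [[0,0,0.28],0,-1],
    [[0,0,0.28],0,-1],
    [[0,0,0.28],0,-1],
    [[0,0,0.28],0,-1],
  ],
)

```text
t: 8.48
tool_pos: [0.4317, 0.2751, 0.1956]
ee_rot: [2.219, 2.222, 0.007]
contact_force: [0.5, 0.3, -0.6]
width: 0.376
finger_force: 25.0
```

>>> jog_arm(
  plan=[
    [[0.316,0.02,0],0,-1],
    [[0.316,0.02,0],0,-1],
    [[0.316,0.02,0],0,-1],
    [[0.316,0.02,0],0,-1],
    [[0.316,0.02,0],0,-1],
    [[0.316,0.02,-0.08],0,-1],
    [[0.316,0.02,-0.168],0,-1],
    [[0.316,0.02,-0.168],0,-1],
    [[0.316,0.02,-0.168],0,-1],
    [[0.316,0.02,-0.168],0,0.1],
    [[0.316,0.02,-0.168],0,0.3],
    [[0.316,0.02,-0.168],0,0.3],
    [[0.316,0.02,-0.168],0,0.3],
    [[0.316,0.02,-0.09],0,0.3],
    [[0.316,0.02,0],0,0.3],
    [[0.316,0.02,0],0,0.3],
    [[0.316,0.02,0],0,0.3],
    [[0.316,0.02,0],0,0.3],
  ],
)

```text
t: 9.98
tool_pos: [0.5897, 0.2849, 0.196]
ee_rot: [2.219, 2.221, 0.007]
contact_force: [-0.8, 0.7, -1.0]
width: 0.651
finger_force: 0.0
```

>>> jog_arm(
  plan=[
    [[-0.331,-0.374,0],0,0.3],
    [[-0.331,-0.374,0],0,0.3],
    [[-0.331,-0.374,0],0,0.3],
    [[-0.331,-0.374,0],0,0.3],
    [[-0.331,-0.374,0],0,0.3],
    [[-0.331,-0.374,0],0,0.3],
    [[-0.331,-0.374,0],0,0.3],
    [[-0.331,-0.374,-0.1],0,0.3],
    [[-0.331,-0.374,-0.2],0,0.3],
    [[-0.331,-0.374,-0.28],0,0.3],
    [[-0.331,-0.374,-0.28],0,0.3],
    [[-0.331,-0.374,-0.28],0,0.3],
    [[-0.331,-0.374,-0.28],0,0.3],
  ],
)

```text
t: 11.07
tool_pos: [0.4212, 0.0973, 0.0516]
ee_rot: [-2.218, -2.221, 0.005]
contact_force: [-0.7, -0.7, 0.3]
width: 0.649
finger_force: 0.0
```

```bash
python3 -c "
from h import *
o=manip.get_obs();print(o['tool_pos'],o['ee_rot'],o['width'],o['contact_force'])
for n in('top',):
    p,d=manip.snapshot(n);w=cloud(n,d).reshape(-1,3)
    b=w[(np.hypot(w[:,0]-.588,w[:,1]-.301)<.036)&(w[:,2]<.08)&(w[:,2]>0.018)];print(len(b),b.mean(0),b.min(0),b.max(0))
"
```

```text
[0.42116932 0.09731809 0.05163333] [-2.21811883 -2.2207485   0.00514743] 0.648822718038433 [-0.69870454 -0.70279296  0.30283166]<string>:6: RuntimeWarning: Mean of empty slice.
  ret = um.true_divide(
Traceback (most recent call last):
ValueError: zero-size array to reduction operation minimum which has no identity
```

>>> jog_arm(
  plan=[
    [[0,0,-0.076],0,0.3],
    [[0,0,-0.076],0,0.3],
    [[0,0,-0.076],0,0.3],
    [[0,0,-0.076],0,0.3],
    [[0,0,-0.076],0,-1],
    [[0,0,-0.076],0,-1],
    [[0,0,-0.076],0,-1],
    [[0,0,-0.076],0,-1],
    [[0,0,-0.076],0,-1],
    [[0,0,-0.076],0,-1],
    [[0,0,0],0,-1],
    [[0,0,0.1],0,-1],
    [[0,0,0.2],0,-1],
    [[0,0,0.28],0,-1],
    [[0,0,0.28],0,-1],
    [[0,0,0.28],0,-1],
    [[0,0,0.28],0,-1],
  ],
)

```text
t: 12.53
tool_pos: [0.4244, 0.0976, 0.1956]
ee_rot: [2.218, 2.221, 0.006]
contact_force: [-0.3, -0.0, -0.2]
width: 0.379
finger_force: 25.0
```

>>> jog_arm(
  plan=[
    [[0.334,0.408,0],0,-1],
    [[0.334,0.408,0],0,-1],
    [[0.334,0.408,0],0,-1],
    [[0.334,0.408,0],0,-1],
    [[0.334,0.408,0],0,-1],
    [[0.334,0.408,0],0,-1],
    [[0.334,0.408,0],0,-1],
    [[0.334,0.408,0],0,-1],
    [[0.334,0.408,0],0,-1],
  ],
)

```text
t: 13.28
tool_pos: [0.5889, 0.3014, 0.1901]
ee_rot: [-2.218, -2.223, 0.008]
contact_force: [-0.8, -0.4, 0.5]
width: 0.375
finger_force: 25.0
```

Drop it, rise, and move part of the way towards the lid to clear the view.

>>> jog_arm(
  plan=[
    [[0,0,-0.08],0,-1],
    [[0,0,-0.168],0,-1],
    [[0,0,-0.168],0,-1],
    [[0,0,-0.168],0,-1],
    [[0,0,-0.168],0,0.1],
    [[0,0,-0.168],0,0.3],
    [[0,0,-0.168],0,0.3],
    [[0,0,-0.168],0,0.3],
    [[0,0,-0.09],0,0.3],
    [[0,0,0],0,0.3],
    [[0,0,0],0,0.3],
    [[-0.03,-0.478,0],0,0.3],
    [[-0.03,-0.478,0],0,0.3],
    [[-0.03,-0.478,0],0,0.3],
    [[-0.03,-0.478,0],0,0.3],
    [[-0.03,-0.478,0],0,0.3],
    [[-0.03,-0.478,0],0,0.3],
    [[-0.03,-0.478,0],0,0.3],
    [[-0.03,-0.478,0],0,0.3],
    [[-0.03,-0.478,0],0,0.3],
  ],
)

```text
t: 14.95
tool_pos: [0.5759, 0.0628, 0.1949]
ee_rot: [2.219, 2.221, 0.004]
contact_force: [-0.2, 0.2, -0.0]
width: 0.648
finger_force: 0.0
```

```bash
python3 -c "
from h import *
o=manip.get_obs();print(o['tool_pos'],o['ee_rot'],o['width'],o['contact_force'])
ims=[]
for n in('top','side'):
    p,d=manip.snapshot(n);w=cloud(n,d).reshape(-1,3); ims.append(p[110:310,140:400,::-1])
    b=w[(np.hypot(w[:,0]-.588,w[:,1]-.301)<.036)&(w[:,2]<.085)&(w[:,2]>0.018)]
    if len(b):print(len(b),b.mean(0),b.min(0),b.max(0))
cv2.imwrite('pics/c.png',cv2.resize(np.hstack(ims),(800,308)))
"
```

```text
[0.57592905 0.06278112 0.19486522] [2.21934365 2.22135754 0.0040607 ] 0.6476319767497097 [-0.17616502  0.20048765 -0.02065914]
```

View pics/c.png

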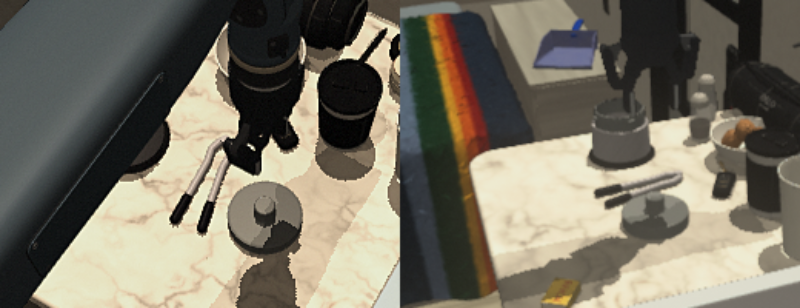

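The top view (left) has the lid knob at (265,208) and the arm hiding the pot. The side view (right) has the pot at (620,130), and no loose shells are left on the worktop. I'll swing the arm aside to check inside the pot.

>>> jog_arm(
  plan=[
    [[-0.2,-0.5,0.05],0,0.3],
    [[-0.2,-0.5,0.05],0,0.3],
    [[-0.2,-0.5,0.05],0,0.3],
    [[-0.2,-0.5,0.05],0,0.3],
    [[-0.2,-0.5,0.05],0,0.3],
    [[-0.2,-0.5,0.05],0,0.3],
    [[-0.2,-0.5,0.05],0,0.3],
    [[-0.2,-0.5,0.05],0,0.3],
    [[-0.2,-0.5,0.05],0,0.3],
    [[-0.2,-0.5,0.05],0,0.3],
  ],
)

```text
t: 15.88
tool_pos: [0.4757, -0.1862, 0.2183]
ee_rot: [-2.218, -2.225, -0.001]
contact_force: [-0.4, 0.5, -0.2]
width: 0.653
finger_force: 0.0
```

```bash
python3 -c "
from h import *
np.set_printoptions(precision=4,suppress=True)
def mec(b):
    (x,y),r=cv2.minEnclosingCircle((b[:,:2]*1000).astype(np.float32)); return np.array([x,y,r])/1000
o=manip.get_obs();print(o['tool_pos'],o['ee_rot'],o['width'],o['contact_force'])
ims=[]
for n in('top','side'):
    p,d=manip.snapshot(n);w=cloud(n,d).reshape(-1,3); ims.append(p[110:310,140:400,::-1])
    b=w[(np.hypot(w[:,0]-.588,w[:,1]-.301)<.034)&(w[:,2]<.085)&(w[:,2]>0.018)]
    if len(b):print(n,len(b),b.mean(0),b.min(0),b.max(0))
    near=w[np.hypot(*(w[:,:2]-[.573,.062]).T)<.065]
    k=near[near[:,2]>.044]; dd=near[(near[:,2]>.0215)&(near[:,2]<.0265)];print('knob',mec(k),mec(dd))
cv2.imwrite('pics/d.png',cv2.resize(ims[0],(780,600)))
"
```

```text
[ 0.4757 -0.1862  0.2183] [-2.2178 -2.2247 -0.0012] 0.6528209049250564 [-0.4239  0.4698 -0.2142]
top 218 [0.6038 0.3099 0.0299] [0.5757 0.2897 0.0185] [0.6217 0.331  0.0433]
knob [0. 0. 0.] [0. 0. 0.]
knob [0.5747 0.0607 0.015 ] [0.5743 0.0613 0.0522]
```

View pics/d.png

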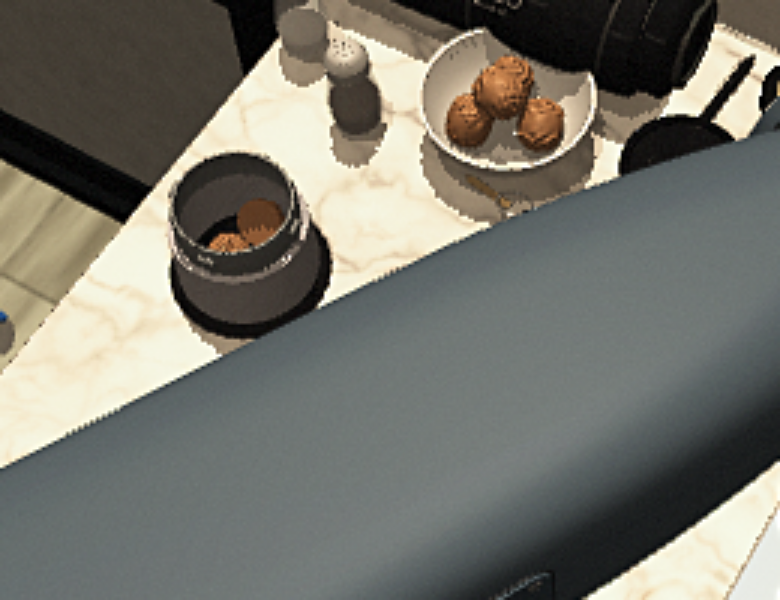

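>>> jog_arm(
  plan=[
    [[0.197,0.498,-0.1],0,0.3],
    [[0.197,0.498,-0.1],0,0.3],
    [[0.197,0.498,-0.1],0,0.3],
    [[0.197,0.498,-0.1],0,0.3],
    [[0.197,0.498,-0.1],0,0.3],
    [[0.197,0.498,-0.1],0,0.3],
    [[0.197,0.498,-0.1],0,0.3],
    [[0.197,0.498,-0.1],0,0.3],
    [[0.197,0.498,-0.24],0,0.3],
    [[0.197,0.498,-0.24],0,0.3],
    [[0.197,0.498,-0.24],0,0.3],
    [[0.197,0.498,-0.24],0,0.3],
    [[0.197,0.498,-0.24],0,0.3],
  ],
)

```text
t: 17.07
tool_pos: [0.5742, 0.0617, 0.0999]
ee_rot: [2.219, 2.222, 0.002]
contact_force: [0.8, 0.6, 1.0]
width: 0.65
finger_force: 0.0
```

```bash
python3 -c "
from h import *
np.set_printoptions(precision=4,suppress=True)
for i in range(4):
    p,d=manip.snapshot('side');o=manip.get_obs();print(o['tool_pos'],o['ee_rot'],o['contact_force'],o['width'])
w=cloud('side',d).reshape(-1,3)
e=w[(np.hypot(w[:,0]-.573,w[:,1]-.062)<.06)&(w[:,2]>.06)&(w[:,2]<.115)]
for s in(-1,1):
    q=e[(e[:,0]-.573)*s>0.01]; print(s,len(q),q.min(0),q.max(0))
cv2.imwrite('pics/e.png',cv2.resize(p[150:300,220:400,::-1],(720,600)))
"
```

```text
[0.575  0.0615 0.101 ] [2.2178 2.2209 0.0044] [0.1922 0.2442 0.4081] 0.6484184642451458
[0.5755 0.0614 0.1014] [2.2176 2.2201 0.0055] [ 0.4787  0.3886 -0.0996] 0.6492013245825947
[0.5755 0.0613 0.1014] [2.2176 2.2199 0.0057] [-0.5291 -0.2941  0.586 ] 0.6504136839156385
[0.5754 0.0613 0.1012] [2.2179 2.22   0.0055] [0.1184 0.4017 0.047 ] 0.6467268112537098
-1 54 [0.5347 0.0481 0.0926] [0.5489 0.0677 0.1148]
1 62 [0.604  0.0467 0.0938] [0.6169 0.0719 0.1148]
```

View pics/e.png

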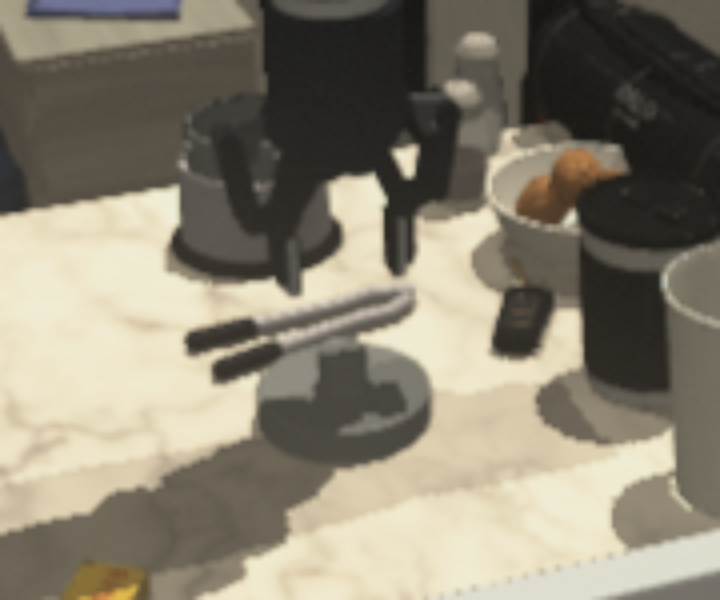

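The fingers straddle the knob at (340,360) and are clear of the nutcracker. Descending now.

>>> jog_arm(
  plan=[
    [[-0.002,0,-0.06],0,0.3],
    [[-0.002,0,-0.11],0,0.3],
    [[-0.002,0,-0.125],0,0.3],
    [[-0.002,0,-0.125],0,0.3],
    [[-0.002,0,-0.125],0,0.3],
    [[-0.002,0,-0.125],0,0.3],
  ],
)

```text
t: 17.77
tool_pos: [0.5739, 0.0614, 0.0379]
ee_rot: [2.219, 2.221, 0.003]
contact_force: [-0.7, 0.3, 0.7]
width: 0.654
finger_force: 0.0
```

>>> jog_arm(
  plan=[
    [[0,0,0],0,-1],
    [[0,0,0],0,-1],
    [[0,0,0],0,-1],
    [[0,0,0],0,-1],
    [[0,0,0],0,-1],
    [[0,0,0],0,-1],
    [[0,0,0],0,-1],
    [[0,0,0],0,-1],
  ],
  newtons=70,
)

```text
t: 18.43
tool_pos: [0.5737, 0.0615, 0.0376]
ee_rot: [2.219, 2.221, 0.003]
contact_force: [-0.6, -0.2, 5.3]
width: 0.314
finger_force: 69.5
```

>>> jog_arm(
  plan=[
    [[0,0,0.1],0,-1],
    [[0,0,0.2],0,-1],
    [[0,0,0.29],0,-1],
    [[0,0,0.29],0,-1],
    [[0,0,0.29],0,-1],
    [[0.01,0.1,0.29],0,-1],
    [[0.015,0.18,0.29],0,-1],
    [[0.02,0.26,0.29],0,-1],
    [[0.025,0.34,0.29],0,-1],
    [[0.028,0.42,0.29],0,-1],
    [[0.028,0.477,0.29],0,-1],
    [[0.028,0.477,0.29],0,-1],
    [[0.028,0.477,0.29],0,-1],
    [[0.028,0.477,0.29],0,-1],
    [[0.028,0.477,0.29],0,-1],
    [[0.028,0.477,0.29],0,-1],
  ],
)

```text
t: 19.77
tool_pos: [0.5866, 0.2983, 0.1804]
ee_rot: [-2.222, -2.22, 0.002]
contact_force: [-0.6, -0.4, -1.2]
width: 0.306
finger_force: 69.7
```

```bash
cat > look.py <<'E'
from h import *
import sys
np.set_printoptions(precision=4,suppress=True)
def mec(b):
    (x,y),r=cv2.minEnclosingCircle((b[:,:2]*1000).astype(np.float32)); return np.array([x,y,r])/1000
ims=[]
for n,(u,v) in(('top',(222,170)),('side',(284,170))):
    p,d=manip.snapshot(n);o=manip.get_obs();w=cloud(n,d).reshape(-1,3)
    ims.append(cv2.resize(p[v-90:v+70,u-80:u+80,::-1],(400,400)))
    t=o['tool_pos']; zd=t[2]-.0375
    a=w[np.hypot(w[:,0]-.588,w[:,1]-.301)<.07]
    s=a[(a[:,2]>zd+.004)&(a[:,2]<zd+.02)]; print(n,"lid r=.0515 fit",circ(s[:,:2],.0515),len(s), "body",circ(a[(a[:,2]>.02)&(a[:,2]<.057)][:,:2],.0525))
    k=a[(a[:,2]>zd+.0205)&(a[:,2]<zd+.0265)]
    if len(k)>10:print("  disc",mec(k), "plane",np.linalg.lstsq(np.c_[k[:,:2],np.ones(len(k))],k[:,2],rcond=None)[0])
print(o['t'],t,o['ee_rot'],o['contact_force'],o['width'],o['finger_force'])
cv2.imwrite(sys.argv[1],np.hstack(ims))
E
python3 look.py pics/f.png
```

```text
top lid r=.0515 fit [0.5863 0.3015] 289 body [0.5874 0.3031]
  disc [0.5848 0.2999 0.0518] plane [-0.0012 -0.0008  0.1673]
side lid r=.0515 fit [0.5883 0.3006] 229 body [0.5899 0.3029]
  disc [0.5877 0.2985 0.0518] plane [-0.002   0.0086  0.1652]
19.8667 [0.5868 0.2986 0.1809] [ 2.2222  2.2206 -0.0001] [ 0.3193 -0.0295 -1.8539] 0.3094439339795484 69.66276389546692
```

View pics/f.png

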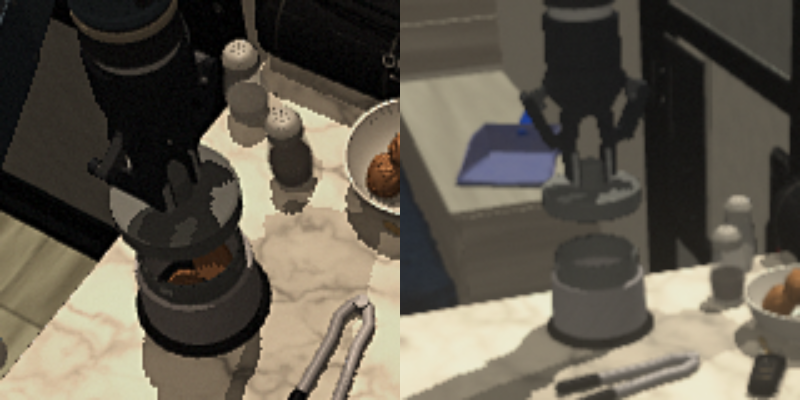

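The lid hangs level above the pot, at (175,200) in the top view and (590,195) in the side view, with the shells visible inside. I'll correct by about +1 mm in y and lower it to just above the catches.

>>> jog_arm(
  plan=[
    [[0.001,0.003,-0.03],0,-1],
    [[0.001,0.003,-0.06],0,-1],
    [[0.001,0.003,-0.08],0,-1],
    [[0.001,0.003,-0.09],0,-1],
    [[0.001,0.003,-0.1],0,-1],
    [[0.001,0.003,-0.11],0,-1],
    [[0.001,0.003,-0.114],0,-1],
    [[0.001,0.003,-0.114],0,-1],
    [[0.001,0.003,-0.114],0,-1],
    [[0.001,0.003,-0.114],0,-1],
  ],
)

```text
t: 20.7
tool_pos: [0.5874, 0.3017, 0.1246]
ee_rot: [2.22, 2.223, 0.002]
contact_force: [0.5, 0.2, -0.8]
width: 0.31
finger_force: 69.7
```

```bash
python3 look.py pics/g.png
```

```text
top lid r=.0515 fit [0.5871 0.3049] 266 body [0.5251 0.2338]
  disc [0.5857 0.3029 0.0516] plane [-0.0014 -0.0003  0.1114]
side lid r=.0515 fit [0.5891 0.304 ] 220 body [0.5897 0.3029]
  disc [0.5877 0.2999 0.0515] plane [0.0016 0.007  0.1074]
20.8 [0.5874 0.3016 0.1245] [2.2196 2.2226 0.0017] [-0.4747  1.2198 -0.9931] 0.30852565870109655 69.6706669125706
```

>>> jog_arm(
  plan=[
    [[0,-0.002,-0.004],0,-1],
    [[0,-0.002,-0.008],0,-1],
    [[0,-0.002,-0.011],0,-1],
    [[0,-0.002,-0.011],0,-1],
    [[0,-0.002,-0.011],0,-1],
  ],
)

```text
t: 21.22
tool_pos: [0.5878, 0.3002, 0.1188]
ee_rot: [2.219, 2.221, 0.002]
contact_force: [1.4, -0.2, 0.6]
width: 0.307
finger_force: 69.8
```

>>> jog_arm(
  plan=[
    [[0,0,-0.003],0,-1],
    [[0,0,-0.005],0,-1],
    [[0,0,-0.005],0,-1],
    [[0,0,-0.005],0,-1],
  ],
)

```text
t: 21.55
tool_pos: [0.5879, 0.3004, 0.1179]
ee_rot: [2.219, 2.221, 0.004]
contact_force: [0.5, -1.5, 5.0]
width: 0.311
finger_force: 70.6
```

>>> jog_arm(
  plan=[
    [[0,0,-0.003],0,-1],
    [[0,0,-0.006],0,-1],
    [[0,0,-0.008],0,-1],
    [[0,0,-0.008],0,-1],
    [[0,0,-0.008],0,-1],
  ],
  newtons=100,
)

```text
t: 21.97
tool_pos: [0.5882, 0.3007, 0.1149]
ee_rot: [2.219, 2.221, 0.006]
contact_force: [-0.6, -1.6, 6.0]
width: 0.304
finger_force: 98.0
```

>>> jog_arm(
  plan=[
    [[0,0,-0.003],0,-1],
    [[0,0,-0.006],0,-1],
    [[0,0,-0.008],0,-1],
    [[0,0,-0.008],0,-1],
    [[0,0,-0.008],0,-1],
  ],
)

```text
t: 22.38
tool_pos: [0.5875, 0.3002, 0.1097]
ee_rot: [2.22, 2.221, 0.002]
contact_force: [-0.1, -3.8, 7.8]
width: 0.306
finger_force: 99.5
```

>>> jog_arm(
  plan=[
    [[0,0,-0.004],0,-1],
    [[0,0,-0.008],0,-1],
    [[0,0,-0.008],0,-1],
    [[0,0,-0.008],0,-1],
  ],
)

```text
t: 22.72
tool_pos: [0.5875, 0.3002, 0.1096]
ee_rot: [2.219, 2.221, 0.005]
contact_force: [-5.0, -5.1, 18.6]
width: 0.303
finger_force: 100.9
```

>>> jog_arm(
  plan=[
    [[0,0,-0.003],0,-1],
    [[0,0,-0.006],0,-1],
    [[0,0,-0.006],0,-1],
    [[0,0,-0.006],0,-1],
    [[0,0,-0.006],0,-1],
  ],
)

```text
t: 23.13
tool_pos: [0.5876, 0.3002, 0.1095]
ee_rot: [2.218, 2.22, 0.007]
contact_force: [-9.1, -5.8, 27.4]
width: 0.304
finger_force: 101.9
```

```bash
python3 look.py pics/h.png
```

```text
top lid r=.0515 fit [0.5876 0.3034] 254 body [0.5249 0.2345]
  disc [0.586  0.3006 0.052 ] plane [ 0.0019 -0.0013  0.0947]
side lid r=.0515 fit [0.589  0.3022] 206 body [0.5901 0.3029]
  disc [0.588  0.2988 0.0524] plane [0.0037 0.0072 0.0911]
23.2333 [0.5876 0.3002 0.1095] [2.2182 2.2204 0.0071] [-9.0734 -7.6513 26.9235] 0.3041427515973464 101.89959370401994
```

View pics/h.png

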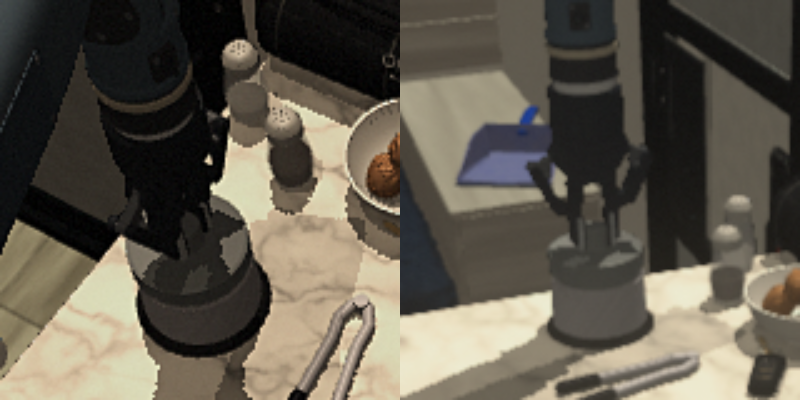

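The lid sits level on the rim at (190,240) in the top view. The TCP stopped at the expected home height with a 27 N push, so I'm handing in.

```bash
python3 -c "
from bench import manip
print(manip.close_job())"
```

```text
the job is handed in; nothing more can be done
None
```

The job is handed in, with no verdict returned: all three shells are in the pot, the lid measured level and at its clicked-home height, and the hand is still pressing down on it with about 27 N.

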